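# Find the mill jar that is still loaded and shut it away

## Task

One of the three look-alike porcelain mill jars on the ware board still has its steel grinding charge inside; you can only tell by its weight. Feel which jar is the heavy one, set it down gently and upright in the open drawer of the green-fronted cabinet and push the drawer fully shut. The two empty jars must end up standing on the ware board, and the vases, the pencil tin and the bottle are to be left where they are.

Things in the scene. Friction and masses are not known exactly. Their poses are not given: they have to be found in the camera images.
- jar0: one of three look-alike closed porcelain mill jars, white with a blue band and dark steel cap. Upright; origin at the centre of its underside. Body 54 across to 62 high, shoulder to 68, cap (the grip, fixed to the jar) 42 across from 68 to 95 high. Empty 0.27 to 0.34 kg; with the steel charge, loose and unseen inside, 0.55 to 0.75 kg. Any of the three may be the loaded one
- jar1: one of three look-alike closed porcelain mill jars, white with a blue band and dark steel cap. Upright; origin at the centre of its underside. Body 54 across to 62 high, shoulder to 68, cap (the grip, fixed to the jar) 42 across from 68 to 95 high. Empty 0.27 to 0.34 kg; with the steel charge, loose and unseen inside, 0.55 to 0.75 kg. Any of the three may be the loaded one
- jar2: one of three look-alike closed porcelain mill jars, white with a blue band and dark steel cap. Upright; origin at the centre of its underside. Body 54 across to 62 high, shoulder to 68, cap (the grip, fixed to the jar) 42 across from 68 to 95 high. Empty 0.27 to 0.34 kg; with the steel charge, loose and unseen inside, 0.55 to 0.75 kg. Any of the three may be the loaded one
- board: wooden ware board fixed to the table, 220 x 220, 18 thick; origin at the centre of its underside. Three jars and the small vase stand on it, about 110 apart in a two-by-two pattern. It may lie to the robot's left or right, the cabinet being on the other side
- cabinet: grey steel cabinet with one green-fronted drawer, fixed, 240 deep (x) x 190 wide (y) x 160 high; origin at the centre of its underside, x points from its front to its back. The shut drawer's front face lies 120 to the -x side of the origin; the roof (underside 148 high) covers all from 105 to the -x side of the origin backwards
- cabinet_drawer0 (a joint): how far the drawer is out (m): 0 shut against its stop, 0.13 to 0.155 at the start, 0.165 at most. It slides along the cabinet's x axis with about 1 N of friction and slight damping, has no spring or latch, and stays where it is left
- drawer_floor (a point): centre of the drawer's inner floor (moves with it), 22 above the table, axes as the cabinet's. The floor reaches 97 either way in x, 74 in y; side walls rise 116 above it, the front panel to 148 above the table, its outer face 118 to the -x side of this point. Only the part pulled out from under the roof is open to above
- cabinet_drawer0_handle (a point): middle of the drawer's steel bar handle, level along y (about 100 long, about 10 thick), 35 in front (-x) of the drawer's outer face, 122 above the table; moves with the drawer. Pushing on the bar or on the front panel shuts the drawer
- smallvase: small terracotta vase, bystander, standing on the ware board among the jars: 115 high, 62 across at the belly, origin at the centre of its underside
- tallvase: tall unfired buff clay vase, bystander, standing on the table between board and cabinet: 190 high, 80 across at the belly, origin at the centre of its underside
- penciltin: aluminium tin with four pencils, bystander, standing on the cabinet's roof: 60 across, pencils reaching 160 above its origin at the centre of its underside
- bottle: small amber bottle, bystander, standing on the table behind the tall vase: 48 across, 100 high, origin at the centre of its underside

How it is judged:
By the outcome, as a careful person would: the job done as asked, in the order asked, and still so for the second after the job is handed in, with the robot touching nothing.
It also fails if it takes over 72 s, if anything falls off the work surface, if the arm or the gripper's body presses on something with over 40 N, if the wrist force passes 120 N, or if a joint passes its speed limit or range.

## Robot

A 6-joint arm with a two-finger parallel gripper is mounted at the origin on the work surface. World frame = base frame: x ahead of the robot, y to its left, z up, the work surface at z = 0. Lengths are in m, angles in rad, forces in N, time in s.
With the tool pointing down it reaches from about 0.375 to 0.975 m from the base axis. Payload 3.8 kg.
Tool frame: the origin (TCP) lies at the centre of the arm's flange, where the gripper is bolted on; the fingertips stand 173 mm ahead of it and the grasp point (between the pads) lies 155 mm ahead of it (bot.tip_reach is the distance from the TCP to the fingertips, in m); z points along the fingers, y is the line along which they close (so a half turn about z gives the same grasp; the last joint's range is limited). The gripper opens to 85 mm and grips with 20 to 120 N. Pads are 22 mm wide; open, the fingers measure 114 mm over their backs; the gripper's body (76 mm by 85 mm) begins 54 mm behind the grasp point. The pads swing forward as they close: fully open they stand 13 mm farther back than shut.
Start: joints at [-1.359, 0.264, 1.604, -0, 1.274, -0.037], TCP at [0.166, -0.654, 0.405] pointing down, gripper open.
Joint ranges: [-2.63, 2.63], [-0.94, 2.18], [0.31, 2.57], [-1.31, 4.45], [0, 2.66], [-2.55, 2.55]. Speed limits (rad/s): [2.57, 2.57, 3.14, 3.14, 3.14, 3.14].

## Interface

Orientations are given as a rotation vector (axis times angle).
In Python, from workcell import bot gives the robot as it stands.
- The arm moves only by the tool drive_tool, never from a script. Its arguments are lists of equal length, an entry for each row: "claw": the finger opening in mm, from 0 to 85.4; "slide": the shift along the world's x, y, z each as a share of 0.5 m, from -1 to 1, a list of three; "yaw": the turn about the world's z as a share of 180 degrees, from -1 to 1. A call has 1 to 8 rows; each row is the pose to reach, as a shift and turn from the pose commanded when the call began, turning the shorter way round; what a row does not reach only later rows make up. A row lasts 1/12 s, in which the tool goes at most 41.7 mm and 7.16 degrees, less where a joint would pass 70% of its speed; a pose out of reach is approached as far as the arm can. A call with a number of a shift or a turn outside -1 to 1 is refused whole. A call with a gripper value outside its range is refused whole. The fingers move at their own pace and stop on an object; "newtons" is the grip in N (left out, the last holds). Time passes only in rows, so rows that repeat a pose let the fingers close. It gives the time, the measured TCP pose, the force, the opening and the grip force at its end, in the units of the state.
- bot.read_state(): the state, without advancing time (a new reading comes with each control period).
- bot.read_camera(name): name is "scene" or "top"; returns a dict with "color" (400x640x3 uint8, red, green, blue), "depth" (400x640 float32, m along the optical axis (not along the pixel's ray), 0 where there is no reading), "mtx" (3x3 intrinsics, pixels), "eye" and "rotation" of the camera in the world. Camera axes: x right, y up, looking along -z (the intrinsics and any distortion apply to the point x, -y, -z); pixel columns grow to the right and rows downward; lengths in m; the calibration is good to about 2 mm. A picture is of the moment at which its call begins.
- bot.finish_job(): hands the job in; it is judged then, once.
The state is a dict: "time": time; "q": joint angles; "joint_vel": joint speeds; "joint_torque": joint torques, N m; "tool_pos": TCP position; "tcp_rot": TCP orientation; "wrist_force": force on the tool from outside, world axes, zero at the start; "torque": the same for the moment, N m; "width": opening from 0.0 (shut) to 1.0 (fully open); "grip_force": force on a finger pad.
Only numpy, scipy, OpenCV 4.12 (cv2) and the standard library are available. Lean on these libraries where they do the work, as an engineer would, in place of code of your own. Each camera call takes 0.05 s, during which the arm holds its last target. There are 200 camera calls.

## Working session

There is one attempt and no reset: what is moved stays moved. The work goes in short steps, Python scripts to look and compute and a tool call to move; the robot and the scene stay as the last step left them, time stands still between calls to the robot, and variables do not carry over. Pictures are saved under pics/ and viewed, at most 10 in all, crops included, and the job is handed in when it is done.

Besides the shell and the picture viewer there is one more tool, called after "Request:" in YAML: its name, and indented under it one key for each argument. drive_tool: Moves the arm, as the interface text tells. Shift numbers are shares of 0.5 m and turn numbers shares of 180 degrees, none past 1 either way. Its arguments: {"type":"object","properties":{"claw":{"type":"array","items":{"type":"number"}},"slide":{"type":"array","items":{"type":"array","items":{"type":"number"}}},"yaw":{"type":"array","items":{"type":"number"}},"newtons":{"type":"number"}},"required":["claw","slide","yaw"]}

```bash
mkdir -p pics
cat > h.py <<'E'
import numpy as np, cv2
from workcell import bot
def pts(c):
    K=np.array(c["mtx"]);d=c["depth"];h,w=d.shape
    u,v=np.meshgrid(np.arange(w),np.arange(h))
    p=np.stack([(u-K[0,2])/K[0,0]*d,-(v-K[1,2])/K[1,1]*d,-d],-1)
    return p@R(c).T+np.array(c["eye"])
def R(c):
    r=np.array(c["rotation"],float)
    return r if r.shape==(3,3) else cv2.Rodrigues(r)[0]
def ray(c,u,v,z):
    K=np.array(c["mtx"]);r=R(c)@np.array([(u-K[0,2])/K[0,0],-(v-K[1,2])/K[1,1],-1]);e=np.array(c["eye"])
    return e+r*(z-e[2])/r[2]
E
python3 - <<'E'
from h import *
for n in("scene","top"):
    c=bot.read_camera(n);cv2.imwrite(f"pics/{n}0.png",c["color"][...,::-1]);np.savez(f"{n}0.npz",**c)
    print(n,c["eye"],c["rotation"],c["mtx"],[k for k in c])
print(bot.read_state())
E
```

```text
scene [ 1.00008328 -0.37338289  0.95672338] [0.5648612  0.23181709 0.76754858] [[368.68473766   0.         326.85214262]
 [  0.         368.68473766 197.19153509]
 [  0.           0.           1.        ]] ['color', 'depth', 'mtx', 'eye', 'rotation']
top [0.4293657  0.01065837 1.11874306] [ 0.14756959 -0.14066149 -1.57006363] [[447.27815988   0.         313.52719771]
 [  0.         447.27815988 202.77836216]
 [  0.           0.           1.        ]] ['color', 'depth', 'mtx', 'eye', 'rotation']
{'time': 0.1, 'q': array([-1.35886840e+00,  2.64699970e-01,  1.60525038e+00,  2.85324497e-05,
        1.27371073e+00, -3.69163622e-02]), 'joint_vel': array([ 0.00062759, -0.00217393, -0.00313971, -0.00146194,  0.00183851,
       -0.00100419]), 'joint_torque': array([-1.42148047e-04, -5.16706109e+01, -3.68590629e+01, -1.74065809e-05,
        6.27579895e-03,  1.24121206e-05]), 'tool_pos': array([ 0.16616833, -0.65390606,  0.40346424]), 'tcp_rot': array([-3.11526139e+00, -3.89606874e-01,  2.41114024e-04]), 'wrist_force': array([ 0.52544648, -0.23545485,  0.25487417]), 'torque': array([ 0.05163446, -0.02825575,  0.00088092]), 'grip_force': 0.0, 'width': 1.0022988015126182}
```

View pics/scene0.png

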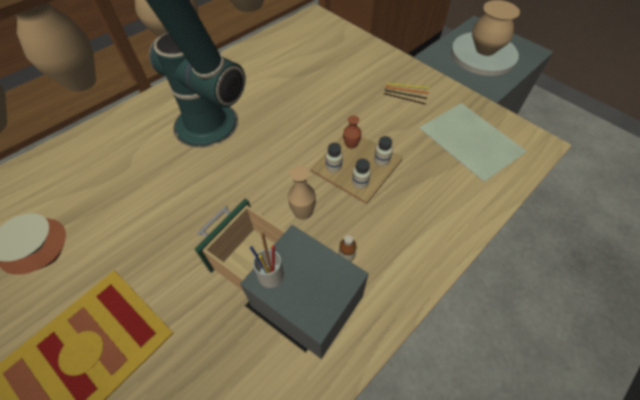

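View pics/top0.png

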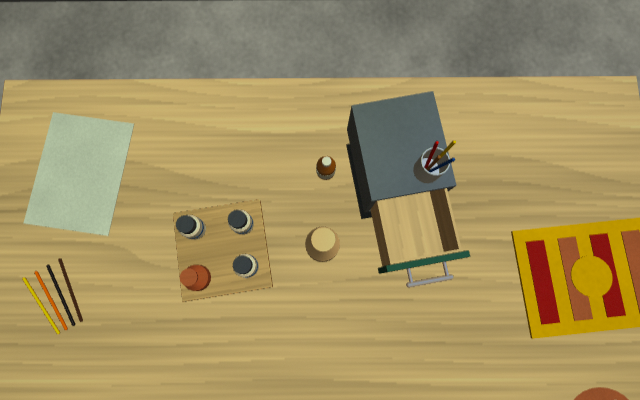

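The scene view shows jars near (334,157), (384,150) and (362,173), the small vase at (352,133), the tall vase at (302,195) and the drawer handle at (213,220). In the top view the jars are near (190,227), (240,221) and (245,265), the small vase at (195,277), the tall vase at (322,243), and the open drawer at about (415,230) with its handle at (430,281).

```bash
cat >> h.py <<'E'
def rd(c,u,v):
    K=np.array(c["mtx"]);r=R(c)@np.array([(u-K[0,2])/K[0,0],-(v-K[1,2])/K[1,1],-1]);return np.array(c["eye"]),r/np.linalg.norm(r)
def tri(ca,a,cb,b):
    e,r=rd(ca,*a);f,s=rd(cb,*b)
    t=np.linalg.lstsq(np.stack([r,-s],1),f-e,rcond=None)[0];p,q=e+r*t[0],f+s*t[1]
    return (p+q)/2,np.linalg.norm(p-q)
def blobs(c,mask,box,amin=30):
    m=np.zeros(mask.shape,np.uint8);x0,y0,x1,y1=box;m[y0:y1,x0:x1]=mask[y0:y1,x0:x1]
    n,l,s,ce=cv2.connectedComponentsWithStats(m)
    return [(ce[i].round(1),s[i].tolist()) for i in range(1,n) if s[i,4]>=amin]
E
python3 - <<'E'
from h import *
T=dict(np.load("top0.npz"));S=dict(np.load("scene0.npz"))
P=pts(T);Q=pts(S)
for n,c,box in(("T",T,(170,200,275,300)),("S",S,(310,125,405,200))):
    g=c["color"].max(2)
    for b in blobs(c,(g<75).astype(np.uint8),box,15):print(n,b,pts(c)[int(b[0][1]),int(b[0][0])].round(3))
# slices from depth, both views
A=np.concatenate([P.reshape(-1,3),Q.reshape(-1,3)]);A=A[np.isfinite(A).all(1)]
W=P.reshape(400,640,3)
for nm,uv in dict(table=(300,330),board=(215,245),j0=(188,225),j1=(238,219),j2=(243,264),sv=(195,275),tv=(322,240),bot=(326,161),roof=(390,140),floor=(415,225),front=(420,262),handle=(430,281)).items(): print(nm,W[uv[1],uv[0]].round(4))
big=lambda f,s=3:cv2.resize(f,None,fx=s,fy=s,interpolation=cv2.INTER_CUBIC)
a=big(T["color"][85:300,165:275],3)[...,::-1][:600];b=big(T["color"][180:300,360:480],4)[...,::-1]
o=np.zeros((600,800,3),np.uint8);o[:a.shape[0],:330]=a[:600];o[:480,320:800]=b
cv2.imwrite("pics/top_crop.png",np.ascontiguousarray(o))
E
```

```text
T (array([237.1, 219.2]), [228, 211, 19, 18, 259]) [0.579 0.188 0.116]
T (array([185.7, 224.4]), [176, 216, 20, 18, 280]) [0.568 0.306 0.114]
T (array([195.6, 236.6]), [190, 233, 12, 6, 18]) [0.547 0.297 0.061]
T (array([242.1, 264.6]), [233, 256, 19, 18, 268]) [0.478 0.175 0.111]
S (array([384.7, 143.1]), [379, 137, 12, 13, 123]) [0.575 0.3   0.11 ]
S (array([334. , 149.5]), [329, 144, 11, 12, 120]) [0.485 0.171 0.112]
S (array([362.2, 165.8]), [356, 159, 13, 14, 143]) [0.586 0.187 0.11 ]
table [0.3246 0.049  0.0025]
board [0.5294 0.2592 0.0135]
j0 [0.5659 0.2996 0.1137]
j1 [0.5797 0.1872 0.1096]
j2 [0.4777 0.1726 0.1132]
sv [0.4534 0.2743 0.13  ]
tv [ 0.5229 -0.0029  0.1895]
bot [ 0.7181 -0.0149  0.1009]
roof [ 0.7487 -0.1567  0.1616]
floor [ 0.5762 -0.2356  0.0202]
front [ 0.4788 -0.2142  0.1476]
handle [ 0.4386 -0.2383  0.1287]
```

Run:
```python
from h import *
T=dict(np.load("top0.npz"));S=dict(np.load("scene0.npz"));P=pts(T)
for a,b in(((237.1,219.2),(362.2,165.8)),((185.7,224.4),(384.7,143.1)),((242.1,264.6),(334,149.5))):
    p,g=tri(T,a,S,b);print("tri",p.round(4),g.round(4),"ray113",ray(T,*a,.113).round(4))
# height-band footprints from depth (top + scene)
A=np.concatenate([P.reshape(-1,3),pts(S).reshape(-1,3)])
def band(n,x,y,z):
    m=np.all((A>[x[0],y[0],z[0]])&(A<[x[1],y[1],z[1]]),1);B=A[m][:,:2]
    r=cv2.minAreaRect(B.astype(np.float32));print(n,m.sum(),A[m].mean(0).round(3),np.round(r[0],4),np.round(r[1],4),round(r[2],1),cv2.minEnclosingCircle(B.astype(np.float32))[1])
    return B
band("roof",(.5,.95),(-.35,-.02),(.153,.166))
band("smallvase",(.38,.52),(.22,.33),(.03,.2))
band("tallvase",(.42,.62),(-.07,.07),(.03,.3))
band("bottle",(.62,.8),(-.07,.04),(.02,.3))
band("handle",(.4,.455),(-.32,-.15),(.11,.14))
# colours
hsv=cv2.cvtColor(T["color"],cv2.COLOR_RGB2HSV)
m=((hsv[...,0]>60)&(hsv[...,0]<95)&(hsv[...,1]>110)).astype(np.uint8)
for b in blobs(T,m,(360,230,490,290)):print("green",b)
ys,xs=np.nonzero(m[230:290,360:490]);q=np.array([ray(T,x+360,y+230,.148)[:2] for x,y in zip(xs,ys)],np.float32)
print(cv2.minAreaRect(q))
```

```text
tri [0.5818 0.1923 0.0971] 0.002 ray113 [0.5788 0.1886 0.113 ]
tri [0.57   0.3104 0.0969] 0.0014 ray113 [0.5674 0.3051 0.113 ]
tri [0.4776 0.1779 0.0975] 0.0018 ray113 [0.4764 0.1746 0.113 ]
roof 14618 [ 0.748 -0.181  0.159] [ 0.6955 -0.14  ] [0.2979 0.2962] 10.1 0.20924003422260284
smallvase 1068 [0.454 0.279 0.097] [0.4522 0.2848] [0.0627 0.0593] 15.7 0.03232409805059433
tallvase 1985 [ 0.53  -0.009  0.132] [ 0.5267 -0.0048] [0.0795 0.0812] 52.0 0.041466306895017624
bottle 695 [ 0.72  -0.019  0.068] [ 0.7207 -0.0168] [0.0461 0.0513] 57.1 0.025958197191357613
handle 458 [ 0.442 -0.235  0.125] [ 0.4415 -0.2394] [0.1046 0.0269] 90.0 0.05291905626654625
green (array([424.2, 261.6]), [379, 251, 91, 22, 490])
((0.4796142578125, -0.22252506017684937), (0.012302744202315807, 0.19744494557380676), 9.93002700805664)
```

View pics/top_crop.png

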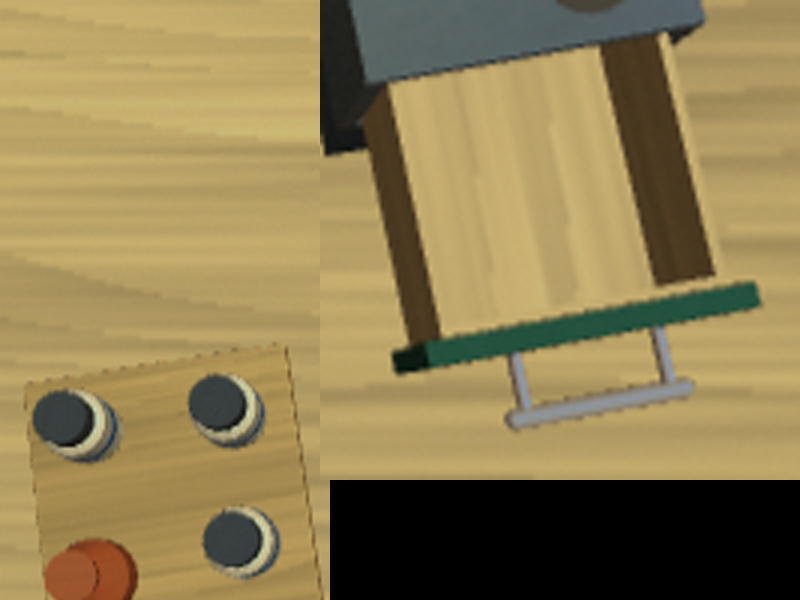

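The crop shows the drawer's open floor at about (420–600, 60–340), the handle bar from (515,420) to (690,385), and three dark caps near (65,418), (218,403) and (235,540). The cap heights (about 0.097–0.113) agree with the text. The cabinet is turned about +10°.

Request:
drive_tool:
  claw: [75, 75, 75, 75, 75, 75, 75, 75]
  slide:
    - [0.48, 0.4, 0.04]
    - [0.48, 0.4, 0.04]
    - [0.48, 0.4, 0.04]
    - [0.48, 0.4, 0.04]
    - [0.48, 0.4, 0.04]
    - [0.48, 0.4, 0.04]
    - [0.48, 0.4, 0.04]
    - [0.48, 0.4, 0.04]
  yaw: [0, 0, 0, 0, 0, 0, 0, 0]
  newtons: 40

```text
time: 0.77
tool_pos: [0.4089, -0.4511, 0.4246]
tcp_rot: [-3.115, -0.393, -0.002]
wrist_force: [0.3, -0.1, 0.0]
width: 0.883
grip_force: 0.0
```

Run:
```python
from h import *
T=dict(np.load("top0.npz"));S=dict(np.load("scene0.npz"))
print("handle z.127",ray(T,408.75,285,.127).round(4),ray(T,452.5,276.25,.127).round(4))
A=np.concatenate([pts(T).reshape(-1,3),pts(S).reshape(-1,3)])
# roof front edge, panel inner face: ray crop corners
f=lambda u,v,z:ray(T,360+(u-320)/4,180+v/4,z).round(4)
print("roof front corners",f(368,84,.16),f(703,20,.16))
print("panel top outer corners",f(430,368,.148),f(760,303,.148),"inner",f(425,345,.148),f(752,283,.148))
print("floor corners",f(440,337,.022),f(655,287,.022),f(388,84,.022),f(598,45,.022))
for n,x,y in(("j1",.5795,.1895),("j0",.568,.3065),("j2",.4767,.1755)):
    m=(np.hypot(A[:,0]-x,A[:,1]-y)<.04)
    for lo,hi in((.088,.108),(.109,.12),(.03,.08)):
        B=A[m&(A[:,2]>lo)&(A[:,2]<hi)];print(n,lo,len(B),((B.max(0)+B.min(0))/2).round(4),np.ptp(B,0).round(3),B.mean(0).round(4))
# triangulate handle ends in the scene view: print grey crop location
s=bot.read_state();print(s["time"],s["tool_pos"],s["tcp_rot"],s["wrist_force"],s["q"])
```

```text
handle z.127 [ 0.4302 -0.1921  0.127 ] [ 0.4487 -0.2884  0.127 ]
roof front corners [ 0.6106 -0.1129  0.16  ] [ 0.6455 -0.2975  0.16  ]
panel top outer corners [ 0.4578 -0.1434  0.148 ] [ 0.4918 -0.3224  0.148 ] inner [ 0.47   -0.1412  0.148 ] [ 0.5025 -0.3188  0.148 ]
floor corners [ 0.4801 -0.1702  0.022 ] [ 0.5098 -0.3023  0.022 ] [ 0.6366 -0.1432  0.022 ] [ 0.6609 -0.2752  0.022 ]
j1 0.088 92 [0.5816 0.1857 0.0983] [0.044 0.037 0.019] [0.5843 0.1789 0.0979]
j1 0.109 363 [0.5824 0.1908 0.113 ] [0.043 0.042 0.008] [0.582  0.1898 0.1122]
j1 0.03 286 [0.5832 0.1876 0.055 ] [0.057 0.052 0.05 ] [0.5855 0.1754 0.0586]
j0 0.088 107 [0.5711 0.2976 0.0979] [0.044 0.027 0.02 ] [0.5732 0.2945 0.0982]
j0 0.109 352 [0.5706 0.307  0.1131] [0.042 0.043 0.008] [0.5702 0.308  0.1121]
j0 0.03 324 [0.5704 0.3047 0.055 ] [0.056 0.05  0.05 ] [0.5729 0.2909 0.0583]
j2 0.088 84 [0.4786 0.1731 0.0983] [0.045 0.036 0.019] [0.4836 0.1642 0.0985]
j2 0.109 369 [0.4786 0.1751 0.1131] [0.042 0.041 0.008] [0.4784 0.1758 0.1123]
j2 0.03 247 [0.4796 0.172  0.0552] [0.055 0.049 0.049] [0.4867 0.1594 0.0578]
0.7667 [ 0.40892805 -0.45112439  0.42459975] [-3.11538741e+00 -3.93414726e-01 -2.09858370e-03] [ 0.25803262 -0.13548911  0.01401637] [-0.87587591  0.12833164  1.72775097  0.00199441  1.28602179  0.44312714]
```

Request:
drive_tool:
  claw: [75, 75, 75, 75, 75, 75, 75, 75]
  slide:
    - [0.07, 0.61, 0.0]
    - [0.07, 0.61, 0.0]
    - [0.07, 0.61, 0.0]
    - [0.07, 0.61, 0.0]
    - [0.07, 0.61, 0.0]
    - [0.07, 0.61, 0.0]
    - [0.07, 0.61, 0.0]
    - [0.07, 0.61, 0.0]
  yaw: [0, 0, 0, 0, 0, 0, 0, 0]

```text
time: 1.43
tool_pos: [0.4407, -0.1451, 0.4242]
tcp_rot: [-3.114, -0.394, 0.0]
wrist_force: [0.1, 0.1, 0.0]
width: 0.881
grip_force: 0.0
```

Request:
drive_tool:
  claw: [75, 75, 75, 75, 75, 75, 75, 75]
  slide:
    - [0.07, 0.64, 0.0]
    - [0.07, 0.64, 0.0]
    - [0.07, 0.64, 0.0]
    - [0.07, 0.64, 0.0]
    - [0.07, 0.64, 0.0]
    - [0.07, 0.64, 0.0]
    - [0.07, 0.64, 0.0]
    - [0.07, 0.64, 0.0]
  yaw: [0, 0, 0, 0, 0, 0, 0, 0]

```text
time: 2.1
tool_pos: [0.4757, 0.1738, 0.4244]
tcp_rot: [-3.116, -0.392, 0.0]
wrist_force: [0.5, -0.5, 0.5]
width: 0.882
grip_force: 0.0
```

Request:
drive_tool:
  claw: [75, 75, 75, 75, 75]
  slide:
    - [0, 0, -0.08]
    - [0, 0, -0.16]
    - [0, 0, -0.2]
    - [0, 0, -0.2]
    - [0, 0, -0.2]
  yaw: [0, 0, 0, 0, 0]

```text
time: 2.52
tool_pos: [0.4754, 0.1707, 0.3232]
tcp_rot: [3.117, 0.39, -0.006]
wrist_force: [-0.2, -0.5, 0.8]
width: 0.878
grip_force: 0.0
```

Request:
drive_tool:
  claw: [75, 75, 75, 75, 75, 60, 50, 40]
  slide:
    - [0.005, 0.009, -0.03]
    - [0.005, 0.009, -0.07]
    - [0.005, 0.009, -0.1]
    - [0.005, 0.009, -0.12]
    - [0.005, 0.009, -0.128]
    - [0.005, 0.009, -0.128]
    - [0.005, 0.009, -0.128]
    - [0.005, 0.009, -0.128]
  yaw: [0, 0, 0, 0, 0, 0, 0, 0]

```text
time: 3.18
tool_pos: [0.4796, 0.1757, 0.2624]
tcp_rot: [-3.116, -0.389, -0.004]
wrist_force: [-1.3, 3.0, 5.4]
width: 0.483
grip_force: 32.3
```

Request:
drive_tool:
  claw: [30, 30, 30, 30, 30]
  slide:
    - [0, 0, 0]
    - [0, 0, 0]
    - [0, 0, 0]
    - [0, 0, 0]
    - [0, 0, 0]
  yaw: [0, 0, 0, 0, 0]

```text
time: 3.6
tool_pos: [0.4795, 0.1758, 0.2625]
tcp_rot: [-3.116, -0.39, -0.005]
wrist_force: [-1.2, 1.7, 5.4]
width: 0.478
grip_force: 40.6
```

Request:
drive_tool:
  claw: [30, 30, 30, 30, 30, 30, 30, 30]
  slide:
    - [0, 0, 0.01]
    - [0, 0, 0.03]
    - [0, 0, 0.05]
    - [0, 0, 0.06]
    - [0, 0, 0.06]
    - [0, 0, 0.06]
    - [0, 0, 0.06]
    - [0, 0, 0.06]
  yaw: [0, 0, 0, 0, 0, 0, 0, 0]

```text
time: 4.27
tool_pos: [0.4783, 0.1751, 0.2901]
tcp_rot: [3.117, 0.39, -0.002]
wrist_force: [0.4, 0.4, -5.8]
width: 0.471
grip_force: 41.4
```

Request:
drive_tool:
  claw: [30, 30, 30, 30]
  slide:
    - [0, 0, 0]
    - [0, 0, 0]
    - [0, 0, 0]
    - [0, 0, 0]
  yaw: [0, 0, 0, 0]

```text
time: 4.6
tool_pos: [0.4787, 0.1753, 0.2905]
tcp_rot: [3.117, 0.39, -0.001]
wrist_force: [-0.6, 0.4, -6.9]
width: 0.474
grip_force: 41.4
```

Request:
drive_tool:
  claw: [30, 30, 30, 30, 30, 30, 30, 30]
  slide:
    - [0, 0, 0.03]
    - [0, 0, 0.08]
    - [0, 0, 0.14]
    - [0, 0, 0.2]
    - [0, 0, 0.26]
    - [0, 0, 0.32]
    - [0, 0, 0.36]
    - [0, 0, 0.36]
  yaw: [0, 0, 0, 0, 0, 0, 0, 0]

```text
time: 5.27
tool_pos: [0.4799, 0.1757, 0.4769]
tcp_rot: [-3.115, -0.39, -0.017]
wrist_force: [2.2, 0.8, -6.1]
width: 0.475
grip_force: 42.2
```

Request:
drive_tool:
  claw: [30, 30, 30, 30, 30]
  slide:
    - [0, 0, 0]
    - [0, 0, 0]
    - [0, 0, 0]
    - [0, 0, 0]
    - [0, 0, 0]
  yaw: [0, 0, 0, 0, 0]

```text
time: 5.68
tool_pos: [0.4784, 0.1752, 0.4686]
tcp_rot: [3.117, 0.39, -0.005]
wrist_force: [0.1, 0.8, -6.1]
width: 0.475
grip_force: 42.1
```

Run:
```python
from h import *
T=dict(np.load("top0.npz"))
for p in((437,143),(455,143),(455,160),(428,168)):print(ray(T,*p,.3).round(3))
f=[]
for i in range(5):
    c=bot.read_camera("scene");f.append(bot.read_state()["wrist_force"])
print(np.mean(f,0),np.std(f,0),bot.read_state()["tool_pos"])
```

```text
[ 0.696 -0.222  0.3  ]
[ 0.696 -0.256  0.3  ]
[ 0.662 -0.254  0.3  ]
[ 0.647 -0.202  0.3  ]
[ 0.29722032  0.14087407 -6.34549523] [0.21842442 0.74427786 0.49239719] [0.47873254 0.17528932 0.47040018]
```

Request:
drive_tool:
  claw: [30, 30, 30, 30, 30, 30, 30, 30]
  slide:
    - [-0.01, -0.03, 0]
    - [-0.025, -0.08, 0]
    - [-0.04, -0.14, 0]
    - [-0.055, -0.2, 0]
    - [-0.07, -0.26, 0]
    - [-0.085, -0.32, 0]
    - [-0.093, -0.37, 0]
    - [-0.096, -0.41, 0]
  yaw: [0, 0, 0, 0, 0, 0, 0, 0]

```text
time: 6.6
tool_pos: [0.4298, -0.0314, 0.471]
tcp_rot: [3.117, 0.388, 0.001]
wrist_force: [0.6, 0.5, -6.2]
width: 0.479
grip_force: 42.3
```

Request:
drive_tool:
  claw: [30, 30, 30, 30, 30, 30, 30, 30]
  slide:
    - [0.01, -0.04, 0]
    - [0.04, -0.09, 0]
    - [0.075, -0.15, 0]
    - [0.11, -0.21, 0]
    - [0.15, -0.27, 0]
    - [0.19, -0.32, 0]
    - [0.22, -0.355, 0]
    - [0.238, -0.378, 0]
  yaw: [0, -0.01, -0.02, -0.02, -0.02, -0.02, -0.02, -0.02]

```text
time: 7.27
tool_pos: [0.5511, -0.2211, 0.4703]
tcp_rot: [3.127, 0.289, 0.001]
wrist_force: [-0.6, 0.6, -6.1]
width: 0.474
grip_force: 42.3
```

Request:
drive_tool:
  claw: [30, 30, 30, 30, 30, 30, 30, 30]
  slide:
    - [0, 0, 0]
    - [0, 0, 0]
    - [0, 0, -0.03]
    - [0, 0, -0.06]
    - [0, 0, -0.08]
    - [0, 0, -0.08]
    - [0, 0, -0.08]
    - [0, 0, -0.08]
  yaw: [0, 0, 0, 0, 0, 0, 0, 0]

```text
time: 7.93
tool_pos: [0.5498, -0.2184, 0.4316]
tcp_rot: [3.127, 0.292, 0.002]
wrist_force: [0.7, -0.6, -5.6]
width: 0.478
grip_force: 42.3
```

Run:
```python
from h import *
c=bot.read_camera("scene");t=bot.read_camera("top");np.savez("top1.npz",**t);np.savez("scene1.npz",**c)
a=cv2.resize(c["color"][150:340,140:400],None,fx=2,fy=2);b=cv2.resize(t["color"][80:300,340:480],None,fx=2,fy=2)
o=np.zeros((440,800,3),np.uint8);o[:380,:520]=a;o[:,520:]=b;cv2.imwrite("pics/over.png",o[...,::-1])
s=bot.read_state();print(s["tool_pos"],s["tcp_rot"],s["wrist_force"])
```

```text
[ 0.55000397 -0.21867769  0.43216402] [3.12685424 0.29190058 0.0032751 ] [ 0.12302986  0.63640533 -7.05060813]
```

View pics/over.png

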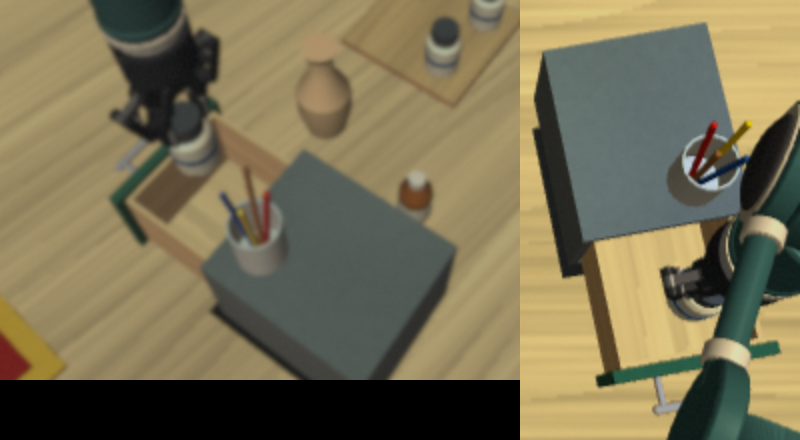

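The picture shows the jar hanging inside the drawer's outline, clear of the front panel and roof. In the top crop an arm link at (785,165) looks close to the pencils at (735,150), so I check its height.

Run:
```python
from h import *
T=dict(np.load("top1.npz"));S=dict(np.load("scene1.npz"));P=pts(T);Q=pts(S)
for p in((463,170),(470,150),(478,135),(460,185)):print(p,P[p[1],p[0]].round(3))
T0=dict(np.load("top0.npz"));P0=pts(T0)
a=P0[135:175,420:460].reshape(-1,3);a=a[(a[:,2]>.2)&(a[:,2]<.4)];print("pencils",a.min(0),a.max(0), a.mean(0))
for A in(P,Q):
    B=A.reshape(-1,3);B=B[(B[:,2]>.36)&(B[:,2]<.52)&(B[:,0]>.5)&(B[:,0]<.9)&(B[:,1]<-.1)&(B[:,1]>-.45)]
    d=np.hypot(B[:,0]-.69,B[:,1]+.25)
    if len(B): i=d.argmin();print(len(B),B.min(0),B.max(0),"closest",B[i],d[i])
```

```text
(463, 170) [ 0.557 -0.156  0.63 ]
(470, 150) [ 0.579 -0.163  0.635]
(478, 135) [ 0.599 -0.176  0.628]
(460, 185) [ 0.541 -0.153  0.625]
pencils [ 0.65099237 -0.26314227  0.20004541] [ 0.70906727 -0.20437716  0.3207677 ] [ 0.6803548  -0.23385401  0.24675471]
935 [ 0.51306232 -0.23954019  0.3600579 ] [ 0.57885434 -0.15258339  0.51997927] closest [ 0.57885434 -0.19423676  0.42722676] 0.12434989530205029
2435 [ 0.52958399 -0.28375257  0.36002428] [ 0.59564391 -0.1563444   0.51997998] closest [ 0.5892625  -0.22731615  0.39684597] 0.10325987460150808
```

Request:
drive_tool:
  claw: [30, 30, 30, 30, 30, 30, 30, 30]
  slide:
    - [0, 0, -0.03]
    - [0, 0, -0.08]
    - [0, 0, -0.13]
    - [0, 0, -0.18]
    - [0, 0, -0.23]
    - [0, 0, -0.27]
    - [0, 0, -0.29]
    - [0, 0, -0.3]
  yaw: [0, 0, 0, 0, 0, 0, 0, 0]

```text
time: 8.7
tool_pos: [0.5493, -0.2185, 0.2793]
tcp_rot: [-3.127, -0.292, 0.003]
wrist_force: [-1.0, 0.3, -6.8]
width: 0.477
grip_force: 42.3
```

Request:
drive_tool:
  claw: [30, 30, 30, 30, 30, 30, 30, 30]
  slide:
    - [0, 0, -0.002]
    - [0, 0, -0.005]
    - [0, 0, -0.008]
    - [0, 0, -0.011]
    - [0, 0, -0.014]
    - [0, 0, -0.017]
    - [0, 0, -0.02]
    - [0, 0, -0.022]
  yaw: [0, 0, 0, 0, 0, 0, 0, 0]

```text
time: 9.37
tool_pos: [0.5497, -0.2187, 0.2696]
tcp_rot: [3.128, 0.292, -0.0]
wrist_force: [-1.1, 0.3, -7.6]
width: 0.477
grip_force: 42.3
```

Request:
drive_tool:
  claw: [30, 30, 30, 30, 30]
  slide:
    - [0, 0, -0.001]
    - [0, 0, -0.002]
    - [0, 0, -0.004]
    - [0, 0, -0.004]
    - [0, 0, -0.004]
  yaw: [0, 0, 0, 0, 0]

```text
time: 9.78
tool_pos: [0.5497, -0.2187, 0.2676]
tcp_rot: [-3.128, -0.292, 0.0]
wrist_force: [0.2, 0.7, -5.7]
width: 0.474
grip_force: 42.3
```

Not in contact yet; creeping down.

Request:
drive_tool:
  claw: [30, 30, 30, 30, 30]
  slide:
    - [0, 0, -0.001]
    - [0, 0, -0.002]
    - [0, 0, -0.002]
    - [0, 0, -0.002]
    - [0, 0, -0.002]
  yaw: [0, 0, 0, 0, 0]

```text
time: 10.2
tool_pos: [0.5497, -0.2187, 0.2667]
tcp_rot: [-3.128, -0.292, 0.0]
wrist_force: [0.4, 1.0, -5.8]
width: 0.477
grip_force: 42.5
```

Request:
drive_tool:
  claw: [30, 30, 30, 30, 30]
  slide:
    - [0, 0, -0.001]
    - [0, 0, -0.002]
    - [0, 0, -0.002]
    - [0, 0, -0.002]
    - [0, 0, -0.002]
  yaw: [0, 0, 0, 0, 0]

```text
time: 10.62
tool_pos: [0.55, -0.2187, 0.2666]
tcp_rot: [3.128, 0.292, 0.002]
wrist_force: [-2.0, 1.9, 1.8]
width: 0.472
grip_force: 43.1
```

Request:
drive_tool:
  claw: [42, 44, 46, 50, 55, 60, 65, 65]
  slide:
    - [0, 0, 0]
    - [0, 0, 0]
    - [0, 0, 0]
    - [0, 0, 0]
    - [0, 0, 0]
    - [0, 0, 0]
    - [0, 0, 0]
    - [0, 0, 0]
  yaw: [0, 0, 0, 0, 0, 0, 0, 0]

```text
time: 11.28
tool_pos: [0.5498, -0.2188, 0.2658]
tcp_rot: [3.128, 0.292, 0.0]
wrist_force: [-0.7, 0.3, -0.0]
width: 0.763
grip_force: 0.0
```

Request:
drive_tool:
  claw: [65, 65, 65, 65, 65, 65, 65, 65]
  slide:
    - [0, 0, 0]
    - [0, 0, 0.02]
    - [0, 0, 0.05]
    - [0, 0, 0.09]
    - [0, 0, 0.14]
    - [0, 0, 0.2]
    - [0, 0, 0.26]
    - [0, 0, 0.32]
  yaw: [0, 0, 0, 0, 0, 0, 0, 0]

```text
time: 11.95
tool_pos: [0.5494, -0.2186, 0.4278]
tcp_rot: [3.128, 0.292, 0.0]
wrist_force: [-0.1, 0.2, -0.1]
width: 0.758
grip_force: 0.0
```

Request:
drive_tool:
  claw: [30, 0, 0, 0, 0, 0, 0, 0]
  slide:
    - [-0.03, -0.006, 0]
    - [-0.09, -0.017, 0]
    - [-0.15, -0.028, 0]
    - [-0.21, -0.04, 0]
    - [-0.27, -0.051, 0]
    - [-0.31, -0.059, 0]
    - [-0.33, -0.063, 0]
    - [-0.33, -0.063, 0]
  yaw: [0, 0, 0, 0, 0, 0, 0, 0]

```text
time: 12.62
tool_pos: [0.3832, -0.2504, 0.4265]
tcp_rot: [3.127, 0.289, 0.001]
wrist_force: [-0.3, 0.6, 0.3]
width: 0.001
grip_force: 0.0
```

Run:
```python
from h import *
c=bot.read_camera("scene");t=bot.read_camera("top");P=pts(t)
a=cv2.resize(c["color"][120:310,140:400],None,fx=2,fy=2);b=cv2.resize(t["color"][80:300,340:480],None,fx=2,fy=2)
o=np.zeros((440,800,3),np.uint8);o[:380,:520]=a;o[:,520:]=b;cv2.imwrite("pics/placed.png",o[...,::-1])
A=np.concatenate([P.reshape(-1,3),pts(c).reshape(-1,3)])
B=A[(np.hypot(A[:,0]-.55,A[:,1]+.218)<.04)&(A[:,2]>.112)&(A[:,2]<.124)];print("cap",len(B),B.mean(0),((B.max(0)+B.min(0))/2),np.ptp(B,0))
s=bot.read_state();print(s["time"],s["tool_pos"],s["wrist_force"])
```

```text
cap 459 [ 0.54819919 -0.21785721  0.11611085] [ 0.5478014  -0.21809116  0.11721107] [0.04116306 0.04133617 0.01011886]
12.7167 [ 0.38510557 -0.25033188  0.42641625] [ 0.33271208 -0.7066393   0.09663217]
```

View pics/placed.png

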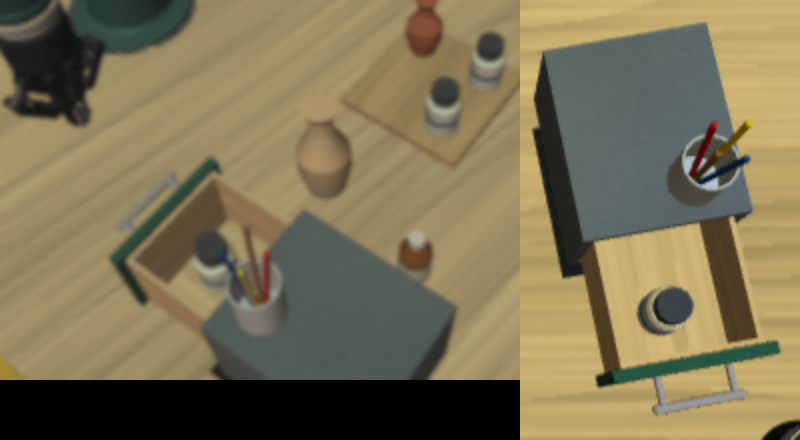

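The jar stands upright in the drawer, with its cap top at z≈0.117. Lowering the closed fingers in front of the handle and pushing.

Request:
drive_tool:
  claw: [0, 0, 0, 0, 0, 0, 0, 0]
  slide:
    - [0, 0, -0.04]
    - [0, 0, -0.1]
    - [0, 0, -0.16]
    - [0, 0, -0.22]
    - [0, 0, -0.27]
    - [0, 0, -0.3]
    - [0, 0, -0.314]
    - [0, 0, -0.314]
  yaw: [0, 0, 0, 0, 0, 0, 0, 0]

```text
time: 13.38
tool_pos: [0.3851, -0.2495, 0.2667]
tcp_rot: [-3.125, -0.293, 0.004]
wrist_force: [-0.1, -0.1, -0.1]
width: -0.001
grip_force: 0.0
```

Request:
drive_tool:
  claw: [0, 0, 0, 0, 0, 0, 0, 0]
  slide:
    - [0.012, 0.002, 0]
    - [0.028, 0.005, 0]
    - [0.044, 0.008, 0]
    - [0.06, 0.011, 0]
    - [0.074, 0.014, 0]
    - [0.088, 0.017, 0]
    - [0.1, 0.019, 0]
    - [0.112, 0.021, 0]
  yaw: [0, 0, 0, 0, 0, 0, 0, 0]

```text
time: 14.05
tool_pos: [0.4414, -0.2396, 0.2688]
tcp_rot: [3.128, 0.292, -0.0]
wrist_force: [-1.4, -0.7, 0.9]
width: 0.0
grip_force: 0.7
```

Request:
drive_tool:
  claw: [0, 0, 0, 0, 0, 0, 0, 0]
  slide:
    - [0.012, 0.002, 0]
    - [0.024, 0.005, 0]
    - [0.036, 0.007, 0]
    - [0.05, 0.009, 0]
    - [0.064, 0.012, 0]
    - [0.078, 0.015, 0]
    - [0.092, 0.017, 0]
    - [0.106, 0.02, 0]
  yaw: [0, 0, 0, 0, 0, 0, 0, 0]

```text
time: 14.72
tool_pos: [0.4944, -0.2296, 0.2686]
tcp_rot: [3.128, 0.292, -0.0]
wrist_force: [-1.8, -1.5, -0.5]
width: -0.0
grip_force: 0.7
```

Request:
drive_tool:
  claw: [0, 0, 0, 0, 0, 0, 0, 0]
  slide:
    - [0.014, 0.003, 0]
    - [0.028, 0.005, 0]
    - [0.042, 0.008, 0]
    - [0.056, 0.011, 0]
    - [0.07, 0.013, 0]
    - [0.082, 0.015, 0]
    - [0.092, 0.017, 0]
    - [0.1, 0.019, 0]
  yaw: [0, 0, 0, 0, 0, 0, 0, 0]

```text
time: 15.38
tool_pos: [0.5444, -0.2201, 0.2687]
tcp_rot: [3.128, 0.292, 0.0]
wrist_force: [-0.6, -0.8, -0.2]
width: -0.0
grip_force: 0.6
```

Request:
drive_tool:
  claw: [0, 0, 0, 0, 0]
  slide:
    - [0.005, 0.001, 0]
    - [0.01, 0.002, 0]
    - [0.014, 0.003, 0]
    - [0.018, 0.003, 0]
    - [0.02, 0.004, 0]
  yaw: [0, 0, 0, 0, 0]

```text
time: 15.8
tool_pos: [0.5538, -0.2182, 0.2687]
tcp_rot: [-3.128, -0.291, -0.0]
wrist_force: [-0.2, -1.2, -0.0]
width: -0.001
grip_force: 0.5
```

Run:
```python
from h import *
t=bot.read_camera("top");s=bot.read_state();print(s["time"],s["tool_pos"],s["wrist_force"])
hsv=cv2.cvtColor(t["color"],cv2.COLOR_RGB2HSV)
m=((hsv[...,0]>60)&(hsv[...,0]<95)&(hsv[...,1]>110)).astype(np.uint8)
cv2.imwrite("pics/push.png",cv2.resize(t["color"][80:300,340:480],None,fx=3,fy=2.7)[...,::-1])
```

```text
15.85 [ 0.55396208 -0.21817133  0.26873964] [ 0.22311763 -0.74031739 -0.58595952]
```

View pics/push.png

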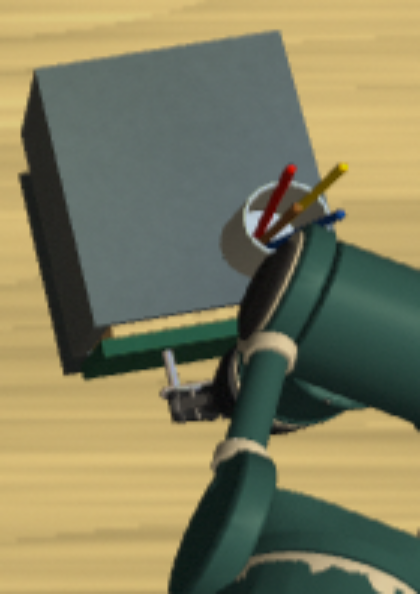

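A thin strip of drawer floor is still showing between the panel at (170,345) and the roof edge, and the tin stands clear. Pushing on slowly.

Request:
drive_tool:
  claw: [0, 0, 0, 0]
  slide:
    - [0.004, 0.001, 0]
    - [0.008, 0.0015, 0]
    - [0.012, 0.002, 0]
    - [0.012, 0.002, 0]
  yaw: [0, 0, 0, 0]

```text
time: 16.18
tool_pos: [0.5602, -0.2171, 0.2688]
tcp_rot: [-3.128, -0.292, -0.001]
wrist_force: [0.4, 0.6, -0.3]
width: 0.007
grip_force: 0.0
```

Request:
drive_tool:
  claw: [0, 0, 0, 0]
  slide:
    - [0.004, 0.001, 0]
    - [0.008, 0.0015, 0]
    - [0.008, 0.0015, 0]
    - [0.008, 0.0015, 0]
  yaw: [0, 0, 0, 0]

```text
time: 16.52
tool_pos: [0.5632, -0.2166, 0.2686]
tcp_rot: [-3.128, -0.292, 0.003]
wrist_force: [-5.2, -0.5, 2.1]
width: 0.003
grip_force: 2.6
```

Request:
drive_tool:
  claw: [0, 0, 0, 0]
  slide:
    - [0.002, 0.0004, 0]
    - [0.004, 0.0008, 0]
    - [0.004, 0.0008, 0]
    - [0.004, 0.0008, 0]
  yaw: [0, 0, 0, 0]

```text
time: 16.85
tool_pos: [0.5639, -0.2165, 0.2685]
tcp_rot: [-3.128, -0.292, 0.009]
wrist_force: [-9.9, -3.0, 6.9]
width: 0.005
grip_force: 5.7
```

It's against the stop. Backing off and rising clear.

Request:
drive_tool:
  claw: [0, 0, 0, 0, 0, 0, 0, 0]
  slide:
    - [-0.01, -0.002, 0]
    - [-0.04, -0.008, 0]
    - [-0.09, -0.017, 0]
    - [-0.15, -0.028, 0]
    - [-0.21, -0.04, 0]
    - [-0.26, -0.049, 0]
    - [-0.3, -0.057, 0.02]
    - [-0.3, -0.057, 0.08]
  yaw: [0, 0, 0, 0, 0, 0, 0, 0]

```text
time: 17.52
tool_pos: [0.4107, -0.2431, 0.3037]
tcp_rot: [-3.121, -0.288, 0.014]
wrist_force: [-0.4, 0.9, -0.9]
width: 0.001
grip_force: 0.0
```

Request:
drive_tool:
  claw: [0, 0, 0, 0, 0, 0, 0, 0]
  slide:
    - [0, 0, 0.06]
    - [0, 0, 0.14]
    - [0, -0.04, 0.22]
    - [0, -0.1, 0.26]
    - [0, -0.18, 0.26]
    - [0, -0.26, 0.26]
    - [0, -0.3, 0.26]
    - [0, -0.3, 0.26]
  yaw: [0, 0, 0, 0, 0, 0, 0, 0]

```text
time: 18.18
tool_pos: [0.4158, -0.3983, 0.439]
tcp_rot: [3.125, 0.286, 0.003]
wrist_force: [-0.2, 0.6, 0.6]
width: 0.0
grip_force: 0.0
```

Run:
```python
from h import *
c=bot.read_camera("scene");t=bot.read_camera("top");P=pts(t)
a=c["color"];b=cv2.resize(t["color"][80:310,160:480],None,fx=1.6,fy=1.6)
x=cv2.resize(a[110:330,180:420],None,fx=1.2,fy=1.2)
o=np.zeros((380,800,3),np.uint8);o[:264,:288]=x;o[:368,288:]=b;cv2.imwrite("pics/end.png",o[...,::-1])
hsv=cv2.cvtColor(t["color"],cv2.COLOR_RGB2HSV)
m=((hsv[...,0]>60)&(hsv[...,0]<95)&(hsv[...,1]>110));m[:180]=0;m[270:]=0;m[:,:360]=0;m[:,480:]=0
v,u=np.nonzero(m);q=np.array([ray(t,x,y,.148)[:2] for x,y in zip(u,v)],np.float32)
print("panel",cv2.minAreaRect(q))
A=np.concatenate([P.reshape(-1,3),pts(c).reshape(-1,3)])
for n,x,y,lo,hi,r in(("j1",.582,.190,.109,.12,.03),("j0",.5705,.308,.109,.12,.03),("smallvase",.4525,.2845,.03,.2,.05),("tall",.527,-.005,.03,.3,.06),("bottle",.7207,-.0168,.02,.3,.04)):
    B=A[(np.hypot(A[:,0]-x,A[:,1]-y)<r)&(A[:,2]>lo)&(A[:,2]<hi)];print(n,((B.max(0)+B.min(0))/2)[:2].round(4))
print(bot.read_state()["tool_pos"])
```

```text
panel ((0.6113032102584839, -0.1984633505344391), (0.030286403372883797, 0.19820888340473175), 10.317953109741211)
j1 [0.5827 0.1905]
j0 [0.5706 0.3089]
smallvase [0.4517 0.2868]
tall [ 0.5264 -0.005 ]
bottle [ 0.7208 -0.0159]
[ 0.41578859 -0.39506833  0.43833691]
```

View pics/end.png

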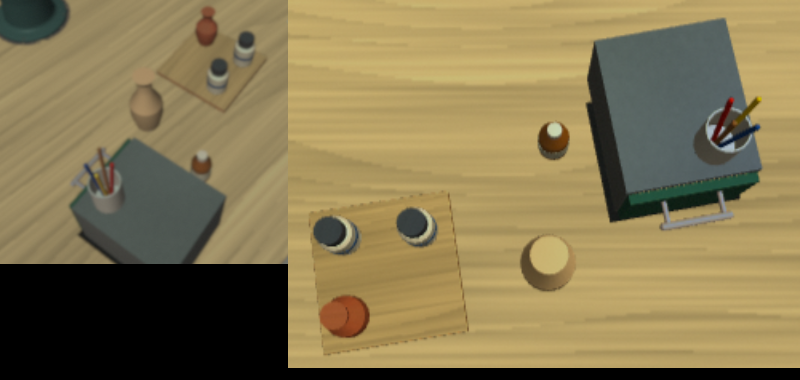

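The drawer looks shut against the cabinet, with its handle at (700,220). The two empty jars and all the bystanders are unmoved. I'll check the handle position once more and hand in.

Run:
```python
from h import *
t=bot.read_camera("top");p=ray(t,416.6,217.5,.127);print(p)
if np.hypot(p[0]-.579,p[1]+.214)<.006: print(bot.finish_job())
```

```text
[ 0.5787974 -0.2159639  0.127    ]
the job is handed in; nothing more can be done
None
```

I put the heavy jar (about 0.65 kg, found on the first lift, so I did not weigh the other two) upright in the drawer, pushed the drawer shut to its stop, left the other jars, vases, bottle and tin where they were, and handed the job in.

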